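Find the switches that lost their snap and hood them

ROBOT

A 7-joint arm with a two-finger parallel gripper is mounted at the origin on the work surface. World frame = base frame: x ahead of the robot, y to its left, z up, the work surface at z = 0. Lengths are in m, angles in rad, forces in N, time in s.
With the tool pointing down it reaches from about 0.425 to 0.95 m from the base axis. Payload 4.7 kg.
Tool frame: the origin (TCP) lies at the very end of the fingers, on their centre line; the grasp point (between the pads) lies 19 mm behind it; z points along the fingers, y is the line along which they close (so a half turn about z gives the same grasp; the last joint's range is limited). The gripper opens to 85 mm and grips with 20 to 120 N. Pads are 22 mm wide; open, the fingers measure 114 mm over their backs; the gripper's body (76 mm by 85 mm) begins 54 mm behind the grasp point. The pads swing forward as they close: fully open they stand 13 mm farther back than shut.
Start: joints at [1.278, 0.469, -0.049, 1.532, 0.024, 1.141, -0.082], TCP at [0.176, -0.652, 0.231] pointing down, gripper open.
Joint ranges: [-2.59, 2.59], [-0.33, 1.99], [-1.39, 1.29], [0.1, 2.45], [-1.04, 4.18], [0.21, 1.99], [-2.66, 2.66]. Speed limits (rad/s): [2.57, 2.57, 3.14, 3.14, 3.14, 3.14, 3.14].

INTERFACE

Orientations are given as a rotation vector (axis times angle).
In Python, from rig import arm gives the robot as it stands. The module is installed in compiled form; this text tells all that it offers.
- The arm moves only by the tool play_rows, never from a script. Its arguments are lists of equal length, an entry for each row: "turn": the turn, a rotation vector about the tool's x, y, z in degrees, a list of three; "delta_pos": the shift along the tool's x, y, z in cm, a list of three; "hand": the finger opening in cm, from 0 to 8.54. In form: {"turn": [[wx, wy, wz], ...], "delta_pos": [[x, y, z], ...], "hand": [hand, ...]}. A call has 1 to 12 rows; each row shifts and turns the commanded pose from where the row before left it, along the tool's axes as they then stand; what a row does not reach is not made up. A row lasts 1/8 s, in which the tool goes at most 62.5 mm and 10.7 degrees, less where a joint would pass 70% of its speed; a pose out of reach is approached as far as the arm can. A call is refused whole if a number of a shift passes 6.25 or a number of a turn 10.7, either way. A call with a gripper value outside its range is refused whole. The fingers move at their own pace and stop on an object; "grip_force" is the grip in N (left out, the last holds). Time passes only in rows, so rows that do not move let the fingers close. It gives the time, the measured TCP pose, the force, the opening and the grip force at its end, in the units of the state.
- arm.get_obs(): the state, without advancing time (a new reading comes with each control period).
- arm.camera(name): name is "scene" or "top" or "wrist"; returns a dict with "pixels" (420x560x3 uint8, blue, green, red), "vfov" (degrees; the focal length in pixels is half the picture's height over the tangent of half this angle, whatever the lens; pixels are square), "cx", "cy" (the principal point, pixels), "D" ([k1, k2, p1, p2, k3] as OpenCV has them; the pictures are not rectified), "rvec" (rotation vector, rad) and "tvec" (3), from world to camera coordinates, as OpenCV has them. Camera axes: x right, y down, z forward; pixel columns grow to the right and rows downward; lengths in m; the calibration is good to about 2 mm. A picture is of the moment at which its call begins. There is no depth.
- arm.sign_off(): hands the job in; it is judged then, once.
Trained networks look in the newest picture that a camera, given by its name, has taken for a name from the list of things; names that differ only in an ending like _2 or _b are one class to them, and where a whole thing is asked for, a point or a joint stands for the part that bears it (a point fixed in the world has none). Each returns a list of dicts, best first, with "score" (0 to 1); they miss things now and then, are a little off and sometimes report something else, mostly with a low value. They report only what shows in the picture. A call takes as long as a camera call.
- arm.recognise(camera, target): "bbox" ([centre column, centre row, width, height] in pixels, round what is visible of it).
- arm.outline_of(camera, target): "pixels" (420x560 bool, what is visible of it) and "bbox" ([centre column, centre row, width, height] in pixels, round what is visible of it).
- arm.pinpoint(camera, target): "xy" ([column, row] in pixels: a listed point, or the origin of a listed thing).
The state is a dict: "time_s": time; "qpos": joint angles; "qvel": joint speeds; "tau": joint torques, N m; "eef_pos": TCP position; "ee_rot": TCP orientation; "force": force on the tool from outside, world axes, zero at the start; "wrist_torque": the same for the moment, N m; "width": opening from 0.0 (shut) to 1.0 (fully open); "grasp_force": force on a finger pad.
Only numpy, scipy, OpenCV 4.12 (cv2) and the standard library are available. Lean on these libraries where they do the work, as an engineer would, in place of code of your own. Each camera call takes 0.05 s, during which the arm holds its last target. There are 200 camera calls.

TASK

Four repaired push switches stand in a row on the test board. Press the keys slowly and gently to feel which ones snap through and which stay soft all the way down, then slide the aluminium hood fully over the key of every soft one, so that nobody fits it; leave the keys that snap uncovered with their hoods back. Do not force anything, and leave the mug, jar, meter and screwdriver alone.

Things in the scene. Friction and masses are not known exactly. Their poses are not given: they have to be found in the camera images.
- board: plywood test board, 170 x 325 x 12 mm, fixed to the table; origin: centre of its underside; x runs from hoods to keys (roughly away from the robot), y along the row, z up. It carries four look-alike switch stations 76 mm apart, each a grey-green case 140 (x) x 62 x 45 mm (top 57 mm above the table) with a black push key and, nearer the robot, an aluminium sliding hood
- key_top_1 (a point): centre of the top of the unpressed key in place 1 (first, at the board's +y end); fixed to the board, does not move with the key. The key is a round cap 24 mm across, its top 20 mm above the case and 77 mm above the table; it goes straight down 9 mm to a hard stop and springs back when let go
- key_top_2 (a point): centre of the top of the unpressed key in place 2 (second from the +y end); fixed to the board, does not move with the key. A key that snaps (any place): resistance climbs from about 2 N to a peak of 5 to 7 N some 3 mm down, then gives way, falling to about 1 N at 7 mm down, and climbs again to the stop
- key_top_3 (a point): centre of the top of the unpressed key in place 3 (third from the +y end); fixed to the board, does not move with the key. A soft key (any place): resistance only climbs or stays about level, with never a drop, from about 1 N to 5 to 8 N just before the stop, 9 mm down
- key_top_4 (a point): centre of the top of the unpressed key in place 4 (last, at the -y end); fixed to the board, does not move with the key. Snapping and soft keys look alike; which places hold soft ones changes each time
- hood_back_1 (a point): centre of the outer (robot-side) face of the hood's back wall, as with the hood fully back, in place 1; fixed to the board, does not move with the hood. The hood is an aluminium cover 40 (x) x 56 (y) x 25 mm high, its top 83 mm above the table, open in front and below
- hood_back_2 (a point): centre of the outer (robot-side) face of the hood's back wall, as with the hood fully back, in place 2; fixed to the board, does not move with the hood. The hood slides on the case 55 mm along the board's +x, up to its end stop over the key; it may start up to 5 mm forward; about 2 N moves it and it stays where left
- hood_back_3 (a point): centre of the outer (robot-side) face of the hood's back wall, as with the hood fully back, in place 3; fixed to the board, does not move with the hood. The point is 13 mm above the case top and 75 mm behind the key's centre
- hood_back_4 (a point): centre of the outer (robot-side) face of the hood's back wall, as with the hood fully back, in place 4; fixed to the board, does not move with the hood. Behind the hood 35 mm of bare case top leave room to push from
- hood_1 (a joint): travel in m of the hood in place 1: 0 = fully back (key bare), 0.055 = at the end stop, covering the key
- hood_2 (a joint): travel in m of the hood in place 2: 0 = fully back (key bare), 0.055 = at the end stop, covering the key
- hood_3 (a joint): travel in m of the hood in place 3: 0 = fully back (key bare), 0.055 = at the end stop, covering the key
- hood_4 (a joint): travel in m of the hood in place 4: 0 = fully back (key bare), 0.055 = at the end stop, covering the key
- screwdriver: bystander: loose screwdriver lying on the table to the robot's left of the board; origin under its middle
- mug: bystander: white mug, 80 mm across and 90 mm high, to the robot's right of the board; origin at the centre of its foot
- meter: bystander: blue multimeter lying flat, 150 x 75 x 32 mm, to the robot's left of the board; origin at the centre of its underside
- jar: bystander: small jar, 60 mm across and 60 mm high, to the robot's right of the board; origin at the centre of its foot

How it is judged:
By the outcome, as a careful person would: the job done as asked, in the order asked, and still so for the second after the job is handed in, with the robot touching nothing.
It also fails if it takes over 72 s, if anything falls off the work surface, if the arm or the gripper's body presses on something with over 40 N, if the wrist force passes 120 N, or if a joint passes its speed limit or range.

## Working session

There is one attempt and no reset: what is moved stays moved. The work goes in short steps, Python scripts to look and compute and a tool call to move; the robot and the scene stay as the last step left them, time stands still between calls to the robot, and variables do not carry over. Pictures are saved under pics/ and viewed, at most 10 in all, crops included, and the job is handed in when it is done.

Besides the shell and the picture viewer there is one more tool, called after "Request:" in YAML: its name, and indented under it one key for each argument. play_rows: Moves the arm, as the interface text tells. Its arguments: {"type":"object","properties":{"turn":{"type":"array"},"delta_pos":{"type":"array"},"hand":{"type":"array"},"grip_force":{"type":"number"}},"required":["turn","delta_pos","hand"]}

```bash
mkdir -p pics
cat > h.py <<'E'
import numpy as np, cv2
from rig import arm
def cam(n):
    c=arm.camera(n); f=210/np.tan(np.radians(c["vfov"])/2)
    K=np.array([[f,0,c["cx"]],[0,f,c["cy"]],[0,0,1.]]); return c,K
def toz(c,K,xy,z):
    p=cv2.undistortPoints(np.array([[xy]],float),K,np.array(c["D"],float))[0,0]
    R=cv2.Rodrigues(np.array(c["rvec"],float))[0]; t=np.array(c["tvec"],float).ravel()
    o=-R.T@t; d=R.T@np.array([p[0],p[1],1]); return o+d*(z-o[2])/d[2]
E
cat > a.py <<'E'
from h import *
o=arm.get_obs(); print({k:np.round(v,3) for k,v in o.items()})
for n in ("top","scene"):
    c,K=cam(n); cv2.imwrite(f"pics/{n}0.png",c["pixels"])
    for t,z in [(f"key_top_{i}",.077) for i in range(1,5)]+[(f"hood_back_{i}",.070) for i in range(1,5)]+[("board",0),("mug",0),("jar",0),("meter",0),("screwdriver",0)]:
        for d in arm.pinpoint(n,t)[:5]: print(n,t,round(d["score"],2),np.round(d["xy"],1),np.round(toz(c,K,d["xy"],z),4))
E
python3 a.py
```

```text
{'time_s': np.float64(0.0), 'qpos': array([ 1.278,  0.469, -0.049,  1.534,  0.024,  1.141, -0.082]), 'qvel': array([ 0.001,  0.   , -0.001,  0.001,  0.   ,  0.002,  0.   ]), 'tau': array([-1.0000e-03, -5.1031e+01, -4.7000e-02, -2.3772e+01,  1.1000e-02,
        8.0000e-03,  0.0000e+00]), 'eef_pos': array([ 0.176, -0.651,  0.23 ]), 'ee_rot': array([-3.112e+00, -4.130e-01,  1.000e-03]), 'force': array([-0.002,  0.177,  0.116]), 'wrist_torque': array([ 0.072, -0.007,  0.009]), 'grasp_force': np.float64(0.0), 'width': np.float64(1.003)}
top key_top_1 0.94 [301.9 182.5] [ 0.6112 -0.0752  0.077 ]
top key_top_1 0.91 [225.2 179.6] [0.6179 0.1493 0.077 ]
top key_top_1 0.76 [280.  184.9] [ 0.6033 -0.0111  0.077 ]
top key_top_1 0.62 [252.7 177.8] [0.624  0.0689 0.077 ]
top key_top_2 0.94 [301.9 182.5] [ 0.6112 -0.0752  0.077 ]
top key_top_2 0.91 [225.2 179.6] [0.6179 0.1493 0.077 ]
top key_top_2 0.76 [280.  184.9] [ 0.6033 -0.0111  0.077 ]
top key_top_2 0.62 [252.7 177.8] [0.624  0.0689 0.077 ]
top key_top_3 0.94 [301.9 182.5] [ 0.6112 -0.0752  0.077 ]
top key_top_3 0.91 [225.2 179.6] [0.6179 0.
[... 3347 characters left out ...]
cene hood_back_3 0.72 [254.8 210. ] [ 0.5423 -0.0854  0.07  ]
scene hood_back_3 0.65 [281.4 197. ] [ 0.5351 -0.005   0.07  ]
scene hood_back_4 0.97 [304.9 184.9] [0.5267 0.0695 0.07  ]
scene hood_back_4 0.78 [327.8 177.3] [0.5307 0.1382 0.07  ]
scene hood_back_4 0.72 [254.8 210. ] [ 0.5423 -0.0854  0.07  ]
scene hood_back_4 0.65 [281.4 197. ] [ 0.5351 -0.005   0.07  ]
scene board 0.96 [297.5 214.4] [0.5652 0.0308 0.    ]
scene mug 0.88 [164.7 311.7] [ 0.6777 -0.3918  0.    ]
scene mug 0.72 [298.2 216.1] [0.5709 0.0301 0.    ]
scene jar 0.59 [134.  231.7] [ 0.4242 -0.4011  0.    ]
scene meter 0.83 [422.9 201.1] [0.6789 0.3776 0.    ]
scene screwdriver 0.54 [380.3 142.1] [0.439  0.3845 0.    ]
```

Request:
play_rows:
  turn:
    - [0, 0, 7.5]
    - [0, 0, 7.6]
    - [0, 0, 0]
    - [0, 0, 0]
    - [0, 0, 0]
    - [0, 0, 0]
    - [0, 0, 0]
    - [0, 0, 0]
    - [0, 0, 0]
    - [0, 0, 0]
    - [0, 0, 0]
    - [0, 0, 0]
  delta_pos:
    - [0, 0, -1]
    - [0, 0, -1]
    - [2.5, -5.2, -1]
    - [2.5, -5.2, -1]
    - [2.5, -5.2, -1]
    - [2.5, -5.2, -1]
    - [2.5, -5.2, -1]
    - [2.5, -5.2, -1]
    - [2.5, -5.2, -1]
    - [2.5, -5.2, -1]
    - [2.5, -5.2, -1]
    - [2.5, -5.2, -1]
  hand: [0, 0, 0, 0, 0, 0, 0, 0, 0, 0, 0, 0]

```text
time_s: 2.9
eef_pos: [0.4264, -0.1298, 0.3521]
ee_rot: [3.141, -0.0, 0.002]
force: [0.4, -0.3, -0.5]
width: 0.001
grasp_force: 0.0
```

View pics/scene0.png

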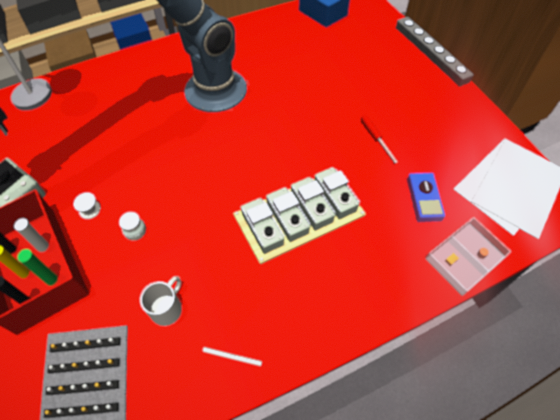

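The scene view shows the four stations with the hoods toward the robot and the black keys at about (269,229), (294,216), (320,207), (345,197). The jar and mug are well to the right, and the meter and screwdriver to the left.

Request:
play_rows:
  turn:
    - [0, 0, 0]
    - [0, 0, 0]
    - [0, 0, 0]
    - [0, 0, 0]
  delta_pos:
    - [2.5, -5.5, 0]
    - [2.5, -5.5, 0]
    - [2.5, -5.5, 0]
    - [0, 0, 0]
  hand: [0, 0, 0, 0]

```text
time_s: 3.4
eef_pos: [0.5015, 0.0388, 0.3515]
ee_rot: [-3.139, -0.015, -0.001]
force: [-0.1, -1.0, -0.0]
width: -0.0
grasp_force: 0.0
```

```bash
cat > b.py <<'E'
from h import *
import sys
n="wrist"; c,K=cam(n); cv2.imwrite(f"pics/w{sys.argv[1]}.png",c["pixels"])
R=cv2.Rodrigues(np.array(c["rvec"],float))[0]; print("campos",-R.T@np.array(c["tvec"]).ravel(), "fwd",R[2])
for t,z in [("key_top_1",.077),("hood_back_1",.070),("board",0)]:
    for d in arm.pinpoint(n,t)[:5]: print(t,round(d["score"],2),np.round(d["xy"],1),np.round(toz(c,K,d["xy"],z),4))
for d in arm.recognise(n,"hood_1")[:5]: print(round(d["score"],2),np.round(d["bbox"],1))
print(arm.get_obs()["eef_pos"])
E
python3 b.py 1
```

```text
campos [0.57637082 0.03884182 0.49353086] fwd [-2.90328531e-01 -8.67262248e-04 -9.56926639e-01]
hood_back_1 0.85 [373.2 134.1] [ 0.5424 -0.076   0.07  ]
hood_back_1 0.77 [312.6 137.7] [ 0.537  -0.0069  0.07  ]
hood_back_1 0.74 [181.1 141. ] [0.532  0.1432 0.07  ]
hood_back_1 0.56 [242.6 139.7] [0.5338 0.0726 0.07  ]
hood_back_1 0.41 [274.7 106.7] [0.5707 0.0366 0.07  ]
board 0.57 [275.  105.6] [0.5711 0.0358 0.    ]
board 0.44 [11.5 30.7] [0.6733 0.385  0.    ]
0.95 [378.4 116.2  55.5  37.9]
0.81 [243.1 121.7  53.5  41.6]
0.72 [313.9 115.9  52.3  39.8]
0.7 [174.4 118.7  56.6  39.3]
[0.50061423 0.031772   0.35128278]
```

View pics/w1.png

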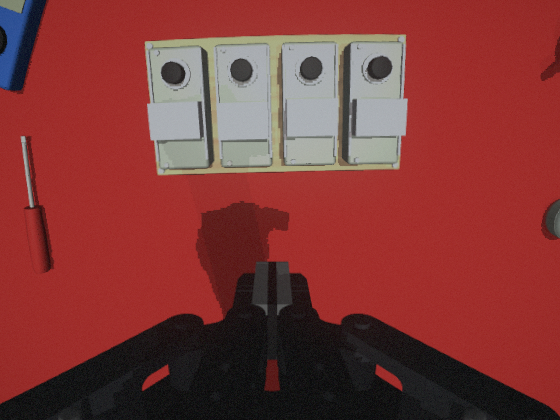

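The wrist view shows the key caps at about (173,72), (241,70), (311,68), (380,67), all bare, with the hoods back at rows 118–121. The board corners are at (146,41), (405,36), (400,169), (158,174).

```bash
cat > c.py <<'E'
from h import *
c,K=cam("wrist"); g=cv2.cvtColor(c["pixels"],cv2.COLOR_BGR2GRAY)
m=(g<60).astype(np.uint8); m[100:]=0; n,l,s,ce=cv2.connectedComponentsWithStats(m)
P=[]
for i in range(1,n):
    if 200<s[i][4]<900 and 150<ce[i][0]<420: P.append(ce[i]); print(s[i],ce[i],toz(c,K,ce[i],.075))
W=np.array([toz(c,K,p,.075)[:2] for p in sorted(P,key=lambda p:p[0])]); print(W, np.polyfit(W[:,1],W[:,0],1))
for p in [(146,41),(405,36),(400,169),(158,174)]: print(toz(c,K,p,.012))
for d in arm.pinpoint("wrist","hood_back_1")[:4]: print(toz(c,K,d["xy"],.07))
E
python3 c.py
```

```text
[194  50   8  50 203] [197.12807882  73.01970443] [0.60597175 0.11151307 0.075     ]
[360  54  23  22 287] [371.68989547  65.34146341] [ 0.61424709 -0.07713708  0.075     ]
[153  62  24  23 402] [164.12935323  73.12935323] [0.60660385 0.14769234 0.075     ]
[[ 0.60660385  0.14769234]
 [ 0.60597175  0.11151307]
 [ 0.61424709 -0.07713708]] [-0.03724236  0.61120111]
[0.65028186 0.18572394 0.012     ]
[ 0.65613458 -0.1335039   0.012     ]
[ 0.48941346 -0.14018188  0.012     ]
[0.48302512 0.18280615 0.012     ]
[0.53436872 0.07142869 0.07      ]
[ 0.53468163 -0.00258585  0.07      ]
[0.53356628 0.14581144 0.07      ]
[ 0.54537322 -0.07935952  0.07      ]
```

Request:
play_rows:
  turn:
    - [0, 0, -1.6]
    - [0, 0, 0]
    - [0, 0, 0]
    - [0, 0, 0]
    - [0, 0, 0]
    - [0, 0, 0]
    - [0, 0, 0]
    - [0, 0, 0]
    - [0, 0, 0]
    - [0, 0, 0]
  delta_pos:
    - [0, 0, 0]
    - [2.2, -2.29, 4]
    - [2.2, -2.29, 5]
    - [2.2, -2.29, 5]
    - [2.2, -2.29, 5]
    - [2.2, -2.29, 4]
    - [0, 0, 1.4]
    - [0, 0, 0]
    - [0, 0, 0]
    - [0, 0, 0]
  hand: [0, 0, 0, 0, 0, 0, 0, 0, 0, 0]

```text
time_s: 5.0
eef_pos: [0.6084, 0.1504, 0.1091]
ee_rot: [3.141, 0.043, 0.005]
force: [-0.0, -0.5, -0.8]
width: 0.005
grasp_force: 0.0
```

```bash
python3 b.py 2
```

```text
campos [0.68292496 0.15199651 0.2513366 ] fwd [-0.28798723 -0.00846112 -0.95759687]
hood_back_1 0.79 [276.9 363.8] [0.534  0.1447 0.07  ]
hood_back_1 0.79 [396.6 362. ] [0.536  0.0722 0.07  ]
hood_back_1 0.68 [513.9 357.2] [ 0.5374 -0.0048  0.07  ]
0.82 [408.6 336.4 108.7  82.1]
0.65 [271.4 331.9 107.2  83.5]
0.55 [512.6 327.6  94.8  79.3]
[0.60777384 0.15077276 0.10788942]
```

View pics/w2.png

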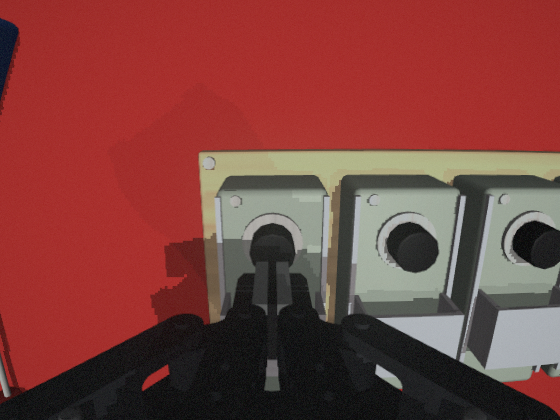

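The closed fingers stand right over key 1, with the cap at about (272,245). Keys 2 and 3 are bare at (415,248) and (537,243). I'll go down onto key 1.

Request:
play_rows:
  turn:
    - [0, 0, 0]
    - [0, 0, 0]
    - [0, 0, 0]
    - [0, 0, 0]
  delta_pos:
    - [0, 0, 1.5]
    - [0, 0, 1.3]
    - [0, 0, 0]
    - [0, 0, 0]
  hand: [0, 0, 0, 0]

```text
time_s: 5.75
eef_pos: [0.6075, 0.1511, 0.079]
ee_rot: [-3.141, -0.045, 0.001]
force: [-0.3, 0.2, -0.2]
width: -0.004
grasp_force: 0.0
```

Request:
play_rows:
  turn:
    - [0, 0, 0]
    - [0, 0, 0]
    - [0, 0, 0]
    - [0, 0, 0]
  delta_pos:
    - [0, 0, 0.1]
    - [0, 0, 0.1]
    - [0, 0, 0.1]
    - [0, 0, 0]
  hand: [0, 0, 0, 0]

```text
time_s: 6.25
eef_pos: [0.6077, 0.151, 0.0767]
ee_rot: [3.141, 0.044, 0.0]
force: [-1.4, -0.3, 3.4]
width: -0.002
grasp_force: 1.8
```

Request:
play_rows:
  turn:
    - [0, 0, 0]
    - [0, 0, 0]
    - [0, 0, 0]
  delta_pos:
    - [0, 0, 0.1]
    - [0, 0, 0.1]
    - [0, 0, 0]
  hand: [0, 0, 0]

```text
time_s: 6.62
eef_pos: [0.6077, 0.151, 0.0749]
ee_rot: [3.141, 0.044, 0.001]
force: [-2.5, -1.3, 6.8]
width: 0.001
grasp_force: 3.3
```

Request:
play_rows:
  turn:
    - [0, 0, 0]
    - [0, 0, 0]
  delta_pos:
    - [0, 0, 0.1]
    - [0, 0, 0]
  hand: [0, 0]

```text
time_s: 6.88
eef_pos: [0.6077, 0.151, 0.0739]
ee_rot: [3.141, 0.044, 0.001]
force: [-3.1, -0.0, 6.7]
width: -0.001
grasp_force: 3.0
```

Request:
play_rows:
  turn:
    - [0, 0, 0]
    - [0, 0, 0]
  delta_pos:
    - [0, 0, 0.1]
    - [0, 0, 0]
  hand: [0, 0]

```text
time_s: 7.12
eef_pos: [0.6077, 0.151, 0.0724]
ee_rot: [3.141, 0.044, 0.001]
force: [-1.8, 0.6, 3.4]
width: -0.002
grasp_force: 1.6
```

Request:
play_rows:
  turn:
    - [0, 0, 0]
    - [0, 0, 0]
  delta_pos:
    - [0, 0, 0.1]
    - [0, 0, 0]
  hand: [0, 0]

```text
time_s: 7.38
eef_pos: [0.6077, 0.1509, 0.0709]
ee_rot: [-3.141, -0.044, -0.0]
force: [0.5, -0.2, 1.5]
width: 0.0
grasp_force: 0.4
```

Key 1 snaps: about 6.8 N, falling to 1.5 N. On to key 2.

Request:
play_rows:
  turn:
    - [0, 0, 0]
    - [0, 0, 0]
    - [0, 0, 0]
    - [0, 0, 0]
    - [0, 0, 0]
    - [0, 0, 0]
    - [0, 0, 0]
  delta_pos:
    - [0, 0, -1]
    - [0, 0, -1.9]
    - [0, 3.8, 0]
    - [0, 3.8, 0]
    - [0, 0, 0]
    - [0, 0, 2.1]
    - [0, 0, 0]
  hand: [0, 0, 0, 0, 0, 0, 0]

```text
time_s: 8.25
eef_pos: [0.6082, 0.0762, 0.0775]
ee_rot: [-3.141, -0.048, 0.005]
force: [0.5, -0.5, 0.0]
width: 0.002
grasp_force: 0.0
```

Request:
play_rows:
  turn:
    - [0, 0, 0]
    - [0, 0, 0]
    - [0, 0, 0]
  delta_pos:
    - [0, 0, 0.1]
    - [0, 0, 0.1]
    - [0, 0, 0]
  hand: [0, 0, 0]

```text
time_s: 8.62
eef_pos: [0.6098, 0.0753, 0.0774]
ee_rot: [-3.141, -0.045, -0.0]
force: [-0.1, -0.1, 0.0]
width: -0.003
grasp_force: 0.0
```

Request:
play_rows:
  turn:
    - [0, 0, 0]
    - [0, 0, 0]
    - [0, 0, 0]
  delta_pos:
    - [0, 0, 0.1]
    - [0, 0, 0.1]
    - [0, 0, 0]
  hand: [0, 0, 0]

```text
time_s: 9.0
eef_pos: [0.6099, 0.0752, 0.0756]
ee_rot: [-3.141, -0.044, -0.001]
force: [-1.0, 0.5, 2.6]
width: -0.003
grasp_force: 1.1
```

Request:
play_rows:
  turn:
    - [0, 0, 0]
    - [0, 0, 0]
  delta_pos:
    - [0, 0, 0.1]
    - [0, 0, 0]
  hand: [0, 0]

```text
time_s: 9.25
eef_pos: [0.6099, 0.0752, 0.0745]
ee_rot: [-3.141, -0.044, -0.001]
force: [-1.1, 0.6, 2.4]
width: 0.001
grasp_force: 1.4
```

Request:
play_rows:
  turn:
    - [0, 0, 0]
    - [0, 0, 0]
  delta_pos:
    - [0, 0, 0.1]
    - [0, 0, 0]
  hand: [0, 0]

```text
time_s: 9.5
eef_pos: [0.6099, 0.0753, 0.0734]
ee_rot: [-3.141, -0.044, -0.001]
force: [0.3, 0.0, 2.1]
width: -0.0
grasp_force: 1.6
```

Request:
play_rows:
  turn:
    - [0, 0, 0]
    - [0, 0, 0]
  delta_pos:
    - [0, 0, 0.1]
    - [0, 0, 0]
  hand: [0, 0]

```text
time_s: 9.75
eef_pos: [0.6099, 0.0752, 0.0724]
ee_rot: [-3.141, -0.044, -0.001]
force: [-0.9, 1.1, 3.9]
width: 0.002
grasp_force: 1.7
```

Request:
play_rows:
  turn:
    - [0, 0, 0]
    - [0, 0, 0]
  delta_pos:
    - [0, 0, 0.1]
    - [0, 0, 0]
  hand: [0, 0]

```text
time_s: 10.0
eef_pos: [0.6099, 0.0752, 0.0714]
ee_rot: [-3.141, -0.044, -0.001]
force: [0.5, 0.9, 4.1]
width: 0.001
grasp_force: 1.8
```

Request:
play_rows:
  turn:
    - [0, 0, 0]
    - [0, 0, 0]
  delta_pos:
    - [0, 0, 0.1]
    - [0, 0, 0]
  hand: [0, 0]

```text
time_s: 10.25
eef_pos: [0.6099, 0.0752, 0.0704]
ee_rot: [-3.141, -0.044, -0.001]
force: [0.4, 1.7, 4.0]
width: 0.001
grasp_force: 2.0
```

Request:
play_rows:
  turn:
    - [0, 0, 0]
    - [0, 0, 0]
  delta_pos:
    - [0, 0, 0.1]
    - [0, 0, 0]
  hand: [0, 0]

```text
time_s: 10.5
eef_pos: [0.6099, 0.0752, 0.0694]
ee_rot: [-3.141, -0.044, -0.001]
force: [0.3, 2.0, 5.2]
width: 0.002
grasp_force: 2.3
```

Key 2 is soft, with force climbing all the way to 5.2 N. On to key 3.

Request:
play_rows:
  turn:
    - [0, 0, 0]
    - [0, 0, 0]
    - [0, 0, 0]
    - [0, 0, 0]
    - [0, 0, 0]
    - [0, 0, 0]
    - [0, 0, 0]
  delta_pos:
    - [0, 0, -1]
    - [0, 0, -2]
    - [0, 3.8, 0]
    - [0, 3.8, 0]
    - [0, 0, 0]
    - [0, 0, 2.1]
    - [0, 0, 0]
  hand: [0, 0, 0, 0, 0, 0, 0]

```text
time_s: 11.38
eef_pos: [0.6103, -0.0, 0.0765]
ee_rot: [-3.141, -0.048, 0.006]
force: [-0.8, -0.9, 0.3]
width: -0.0
grasp_force: 0.6
```

Request:
play_rows:
  turn:
    - [0, 0, 0]
    - [0, 0, 0]
    - [0, 0, 0]
  delta_pos:
    - [0, 0, 0.1]
    - [0, 0, 0.1]
    - [0, 0, 0]
  hand: [0, 0, 0]

```text
time_s: 11.75
eef_pos: [0.612, -0.0002, 0.0766]
ee_rot: [-3.141, -0.046, -0.001]
force: [-0.7, 1.8, 1.5]
width: 0.0
grasp_force: 0.6
```

Request:
play_rows:
  turn:
    - [0, 0, 0]
    - [0, 0, 0]
  delta_pos:
    - [0, 0, 0.1]
    - [0, 0, 0]
  hand: [0, 0]

```text
time_s: 12.0
eef_pos: [0.6122, -0.0005, 0.0756]
ee_rot: [-3.141, -0.045, -0.001]
force: [-0.9, 1.1, 2.1]
width: -0.0
grasp_force: 1.0
```

Request:
play_rows:
  turn:
    - [0, 0, 0]
    - [0, 0, 0]
  delta_pos:
    - [0, 0, 0.1]
    - [0, 0, 0]
  hand: [0, 0]

```text
time_s: 12.25
eef_pos: [0.6122, -0.0006, 0.0746]
ee_rot: [-3.141, -0.045, -0.001]
force: [-0.6, 2.3, 2.6]
width: -0.005
grasp_force: 1.4
```

Request:
play_rows:
  turn:
    - [0, 0, 0]
    - [0, 0, 0]
  delta_pos:
    - [0, 0, 0.1]
    - [0, 0, 0]
  hand: [0, 0]

```text
time_s: 12.5
eef_pos: [0.6122, -0.0006, 0.0735]
ee_rot: [-3.141, -0.045, -0.001]
force: [0.8, 2.4, 4.5]
width: 0.0
grasp_force: 1.8
```

Request:
play_rows:
  turn:
    - [0, 0, 0]
    - [0, 0, 0]
  delta_pos:
    - [0, 0, 0.1]
    - [0, 0, 0]
  hand: [0, 0]

```text
time_s: 12.75
eef_pos: [0.6122, -0.0006, 0.0725]
ee_rot: [-3.141, -0.045, -0.001]
force: [-0.3, 3.4, 3.9]
width: -0.001
grasp_force: 2.2
```

Request:
play_rows:
  turn:
    - [0, 0, 0]
    - [0, 0, 0]
  delta_pos:
    - [0, 0, 0.1]
    - [0, 0, 0]
  hand: [0, 0]

```text
time_s: 13.0
eef_pos: [0.6122, -0.0006, 0.0715]
ee_rot: [-3.141, -0.045, -0.001]
force: [0.0, 3.2, 5.4]
width: 0.002
grasp_force: 2.6
```

Request:
play_rows:
  turn:
    - [0, 0, 0]
    - [0, 0, 0]
  delta_pos:
    - [0, 0, 0.1]
    - [0, 0, 0]
  hand: [0, 0]

```text
time_s: 13.25
eef_pos: [0.6122, -0.0006, 0.0706]
ee_rot: [-3.141, -0.045, -0.001]
force: [0.7, 2.7, 6.0]
width: 0.003
grasp_force: 3.0
```

Request:
play_rows:
  turn:
    - [0, 0, 0]
    - [0, 0, 0]
  delta_pos:
    - [0, 0, 0.1]
    - [0, 0, 0]
  hand: [0, 0]

```text
time_s: 13.5
eef_pos: [0.6123, -0.0006, 0.0698]
ee_rot: [-3.141, -0.045, -0.001]
force: [-0.9, 3.1, 6.4]
width: -0.004
grasp_force: 3.4
```

Request:
play_rows:
  turn:
    - [0, 0, 0]
    - [0, 0, 0]
    - [0, 0, 0]
    - [0, 0, 0]
    - [0, 0, 0]
    - [0, 0, 0]
    - [0, 0, 0]
  delta_pos:
    - [0, 0, -1]
    - [0, 0, -2]
    - [0, 3.8, 0]
    - [0, 3.8, 0]
    - [0, 0, 0]
    - [0, 0, 2.0]
    - [0, 0, 0]
  hand: [0, 0, 0, 0, 0, 0, 0]

```text
time_s: 14.38
eef_pos: [0.6125, -0.0759, 0.0776]
ee_rot: [-3.141, -0.047, 0.006]
force: [0.1, 0.3, -0.5]
width: 0.003
grasp_force: 0.0
```

Request:
play_rows:
  turn:
    - [0, 0, 0]
    - [0, 0, 0]
    - [0, 0, 0]
  delta_pos:
    - [0, 0, 0.1]
    - [0, 0, 0.1]
    - [0, 0, 0]
  hand: [0, 0, 0]

```text
time_s: 14.75
eef_pos: [0.6141, -0.0766, 0.0774]
ee_rot: [3.141, 0.045, 0.0]
force: [0.2, 0.2, 0.8]
width: -0.0
grasp_force: 0.0
```

Request:
play_rows:
  turn:
    - [0, 0, 0]
    - [0, 0, 0]
  delta_pos:
    - [0, 0, 0.1]
    - [0, 0, 0]
  hand: [0, 0]

```text
time_s: 15.0
eef_pos: [0.6142, -0.0767, 0.0767]
ee_rot: [-3.141, -0.044, -0.001]
force: [-0.4, 0.4, 2.9]
width: -0.001
grasp_force: 1.4
```

Request:
play_rows:
  turn:
    - [0, 0, 0]
    - [0, 0, 0]
  delta_pos:
    - [0, 0, 0.1]
    - [0, 0, 0]
  hand: [0, 0]

```text
time_s: 15.25
eef_pos: [0.6142, -0.0767, 0.0757]
ee_rot: [-3.141, -0.044, -0.001]
force: [-1.5, 1.0, 5.4]
width: 0.0
grasp_force: 2.3
```

Request:
play_rows:
  turn:
    - [0, 0, 0]
    - [0, 0, 0]
  delta_pos:
    - [0, 0, 0.1]
    - [0, 0, 0]
  hand: [0, 0]

```text
time_s: 15.5
eef_pos: [0.6142, -0.0767, 0.0746]
ee_rot: [-3.141, -0.044, -0.001]
force: [-1.3, 0.0, 5.8]
width: 0.002
grasp_force: 2.7
```

Request:
play_rows:
  turn:
    - [0, 0, 0]
    - [0, 0, 0]
  delta_pos:
    - [0, 0, 0.1]
    - [0, 0, 0]
  hand: [0, 0]

```text
time_s: 15.75
eef_pos: [0.6142, -0.0767, 0.0735]
ee_rot: [-3.141, -0.044, -0.001]
force: [-1.1, 1.2, 5.0]
width: 0.001
grasp_force: 2.2
```

Request:
play_rows:
  turn:
    - [0, 0, 0]
    - [0, 0, 0]
  delta_pos:
    - [0, 0, 0.1]
    - [0, 0, 0]
  hand: [0, 0]

```text
time_s: 16.0
eef_pos: [0.6142, -0.0767, 0.0721]
ee_rot: [-3.141, -0.045, -0.001]
force: [-0.2, 1.7, 2.6]
width: 0.001
grasp_force: 1.1
```

Request:
play_rows:
  turn:
    - [0, 0, 0]
    - [0, 0, 0]
  delta_pos:
    - [0, 0, 0.1]
    - [0, 0, 0]
  hand: [0, 0]

```text
time_s: 16.25
eef_pos: [0.6139, -0.0773, 0.0709]
ee_rot: [3.141, 0.044, -0.001]
force: [0.8, 0.3, 0.9]
width: 0.002
grasp_force: 0.5
```

Request:
play_rows:
  turn:
    - [0, 0, 0]
    - [0, 0, 0]
  delta_pos:
    - [0, 0, 0.1]
    - [0, 0, 0]
  hand: [0, 0]

```text
time_s: 16.5
eef_pos: [0.6139, -0.0772, 0.0702]
ee_rot: [3.141, 0.044, -0.0]
force: [0.0, -0.1, 1.5]
width: -0.004
grasp_force: 0.6
```

Key 4 snaps (5.8 N, falling to 0.9 N) and key 3 was soft. So hoods 2 and 3 get closed. I'll go behind hood 3 first.

Request:
play_rows:
  turn:
    - [0, 0, 0]
    - [0, 0, 0]
    - [0, 0, 0]
    - [0, 0, 0]
    - [0, 0, 0]
    - [0, 0, 0]
    - [0, 0, 0]
    - [0, 0, 0]
  delta_pos:
    - [0, 0, -1]
    - [0, 0, -3.5]
    - [0, 0, 0]
    - [-3.2, -2.6, 0]
    - [-3.1, -2.5, 0]
    - [-3.1, -2.5, 0]
    - [0, 0, 0]
    - [0, 0, 0]
  hand: [0, 0, 0, 0, 0, 0, 0, 0]

```text
time_s: 17.5
eef_pos: [0.5183, -0.0042, 0.1154]
ee_rot: [3.141, 0.044, 0.001]
force: [-0.2, -0.0, -0.4]
width: 0.002
grasp_force: 0.0
```

```bash
python3 b.py 3
```

```text
campos [ 0.59326456 -0.00243393  0.25739836] fwd [-0.2902906  -0.00917817 -0.95689452]
hood_back_1 0.89 [132.  211.7] [0.5346 0.071  0.07  ]
hood_back_1 0.84 [  4.9 212.3] [0.5321 0.1462 0.07  ]
hood_back_1 0.77 [270.6 210.2] [ 0.5376 -0.0036  0.07  ]
hood_back_1 0.74 [409.2 206. ] [ 0.5421 -0.0777  0.07  ]
board 0.98 [217.5 135.3] [0.5696 0.0341 0.    ]
0.94 [123.6 174.6 126.4  85.7]
0.89 [ 28.6 169.3  57.1  80.7]
0.83 [422.9 170.  130.2  84. ]
0.7 [273.6 170.1 124.3  82.8]
[ 0.51847202 -0.00422131  0.11514821]
```

View pics/w3.png

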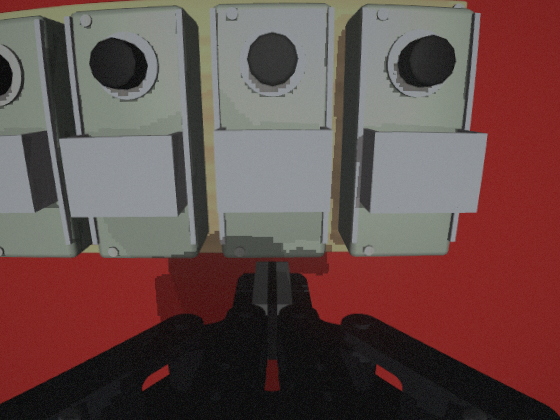

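The fingers are centred behind hood 3. The hood's back edge is at row 212, column 272, and key 3 is bare at (272,60). Hoods 1, 2 and 4 are back. Going down behind it, then pushing.

Request:
play_rows:
  turn:
    - [0, 0, 0]
    - [0, 0, 0]
    - [0, 0, 0]
    - [0, 0, 0]
    - [0, 0, 0]
  delta_pos:
    - [0, 0, 2]
    - [0, 0, 2]
    - [0, 0, 0.5]
    - [0, 0, 0.5]
    - [0, 0, 0]
  hand: [0, 0, 0, 0, 0]

```text
time_s: 18.38
eef_pos: [0.5182, -0.0036, 0.0655]
ee_rot: [3.141, 0.044, 0.001]
force: [0.1, -0.4, 0.4]
width: -0.0
grasp_force: 0.0
```

Request:
play_rows:
  turn:
    - [0, 0, 0]
    - [0, 0, 0]
    - [0, 0, 0]
    - [0, 0, 0]
    - [0, 0, 0]
  delta_pos:
    - [0.3, 0, 0]
    - [0.3, 0, 0]
    - [0.3, 0, 0]
    - [0.3, 0, 0]
    - [0, 0, 0]
  hand: [0, 0, 0, 0, 0]

```text
time_s: 19.0
eef_pos: [0.5299, -0.0033, 0.0652]
ee_rot: [3.141, 0.044, -0.001]
force: [-0.6, -0.5, 0.1]
width: 0.004
grasp_force: 0.3
```

Request:
play_rows:
  turn:
    - [0, 0, 0]
    - [0, 0, 0]
    - [0, 0, 0]
    - [0, 0, 0]
    - [0, 0, 0]
    - [0, 0, 0]
    - [0, 0, 0]
  delta_pos:
    - [0.5, 0, 0]
    - [0.5, 0, 0]
    - [0.5, 0, 0]
    - [0.5, 0, 0]
    - [0.5, 0, 0]
    - [0.5, 0, 0]
    - [0, 0, 0]
  hand: [0, 0, 0, 0, 0, 0, 0]

```text
time_s: 19.88
eef_pos: [0.5609, -0.0025, 0.0654]
ee_rot: [-3.141, -0.044, -0.002]
force: [-0.5, 0.4, -0.5]
width: 0.002
grasp_force: 0.2
```

Request:
play_rows:
  turn:
    - [0, 0, 0]
    - [0, 0, 0]
    - [0, 0, 0]
    - [0, 0, 0]
    - [0, 0, 0]
  delta_pos:
    - [0.4, 0, 0]
    - [0.4, 0, 0]
    - [0.4, 0, 0]
    - [0.3, 0, 0]
    - [0, 0, 0]
  hand: [0, 0, 0, 0, 0]

```text
time_s: 20.5
eef_pos: [0.5757, -0.002, 0.0654]
ee_rot: [-3.141, -0.044, -0.002]
force: [-0.3, 0.8, 0.1]
width: 0.004
grasp_force: 0.1
```

Request:
play_rows:
  turn:
    - [0, 0, 0]
    - [0, 0, 0]
    - [0, 0, 0]
  delta_pos:
    - [0.15, 0, 0]
    - [0.15, 0, 0]
    - [0, 0, 0]
  hand: [0, 0, 0]

```text
time_s: 20.88
eef_pos: [0.5781, -0.002, 0.0654]
ee_rot: [3.141, 0.044, 0.001]
force: [-1.0, -0.4, 1.6]
width: -0.001
grasp_force: 0.7
```

Request:
play_rows:
  turn:
    - [0, 0, 0]
    - [0, 0, 0]
  delta_pos:
    - [0.15, 0, 0]
    - [0.15, 0, 0]
  hand: [0, 0]

```text
time_s: 21.12
eef_pos: [0.5809, -0.0018, 0.0653]
ee_rot: [3.141, 0.044, -0.0]
force: [-2.1, 0.5, 2.2]
width: 0.0
grasp_force: 1.0
```

Request:
play_rows:
  turn:
    - [0, 0, 0]
    - [0, 0, 0]
  delta_pos:
    - [0.15, 0, 0]
    - [0.15, 0, 0]
  hand: [0, 0]

```text
time_s: 21.38
eef_pos: [0.5811, -0.0018, 0.0649]
ee_rot: [3.14, 0.044, -0.01]
force: [-9.7, 0.0, 6.0]
width: 0.001
grasp_force: 5.1
```

Hood 3 is at its end stop (x stalled, about 10 N). Now hood 2.

Request:
play_rows:
  turn:
    - [0, 0, 0]
    - [0, 0, 0]
    - [0, 0, 0]
    - [0, 0, 0]
    - [0, 0, 0]
    - [0, 0, 0]
    - [0, 0, 0]
    - [0, 0, 0]
  delta_pos:
    - [-0.6, 0, 0]
    - [0, 0, -2]
    - [0, 0, -3]
    - [-3, -3.8, 0]
    - [-3, -3.8, 0]
    - [0, 0, 0]
    - [0, 0, 0]
    - [0, 0, 0]
  hand: [0, 0, 0, 0, 0, 0, 0, 0]

```text
time_s: 22.38
eef_pos: [0.5171, 0.0712, 0.1158]
ee_rot: [3.141, 0.041, 0.002]
force: [0.2, -0.5, -0.2]
width: 0.001
grasp_force: 0.0
```

```bash
python3 b.py 4
```

```text
campos [0.59187245 0.07280928 0.25786293] fwd [-0.28937169 -0.00825616 -0.95718121]
key_top_1 0.66 [428.9  58.9] [ 0.6147 -0.0007  0.077 ]
hood_back_1 0.97 [271.8 212.6] [0.5349 0.0712 0.07  ]
hood_back_1 0.79 [539.5 207.9] [ 0.5418 -0.0796  0.07  ]
board 0.94 [328.4 133.3] [0.5719 0.0331 0.    ]
0.88 [271.6 174.8 117.8  85.3]
0.84 [430.1  59.4 133.9  92.2]
0.76 [120.8 172.7 129.1  86.3]
0.63 [523.2 172.   73.5  83. ]
[0.51605933 0.07188795 0.11517165]
```

View pics/w4.png

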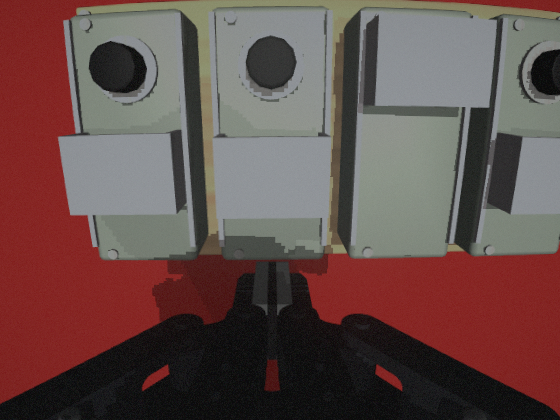

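Hood 3 now covers its key, at (430,59). The fingers are behind hood 2, whose back edge is at (272,213).

Request:
play_rows:
  turn:
    - [0, 0, 0]
    - [0, 0, 0]
    - [0, 0, 0]
    - [0, 0, 0]
    - [0, 0, 0]
  delta_pos:
    - [0, 0, 2]
    - [0, 0, 2]
    - [0, 0, 0.5]
    - [0, 0, 0.5]
    - [0, 0, 0]
  hand: [0, 0, 0, 0, 0]

```text
time_s: 23.25
eef_pos: [0.516, 0.0724, 0.0655]
ee_rot: [3.141, 0.044, 0.001]
force: [-0.4, 0.3, -0.0]
width: -0.005
grasp_force: 0.0
```

Request:
play_rows:
  turn:
    - [0, 0, 0]
    - [0, 0, 0]
    - [0, 0, 0]
    - [0, 0, 0]
    - [0, 0, 0]
    - [0, 0, 0]
  delta_pos:
    - [0.4, 0, 0]
    - [0.4, 0, 0]
    - [0.4, 0, 0]
    - [0.4, 0, 0]
    - [0.4, 0, 0]
    - [0, 0, 0]
  hand: [0, 0, 0, 0, 0, 0]

```text
time_s: 24.0
eef_pos: [0.5364, 0.073, 0.0653]
ee_rot: [-3.141, -0.044, -0.002]
force: [-0.3, -0.1, 0.6]
width: -0.002
grasp_force: 0.1
```

Request:
play_rows:
  turn:
    - [0, 0, 0]
    - [0, 0, 0]
    - [0, 0, 0]
    - [0, 0, 0]
    - [0, 0, 0]
    - [0, 0, 0]
    - [0, 0, 0]
    - [0, 0, 0]
    - [0, 0, 0]
  delta_pos:
    - [0.5, 0, 0]
    - [0.5, 0, 0]
    - [0.5, 0, 0]
    - [0.5, 0, 0]
    - [0.5, 0, 0]
    - [0.5, 0, 0]
    - [0.5, 0, 0]
    - [0.4, 0, 0]
    - [0, 0, 0]
  hand: [0, 0, 0, 0, 0, 0, 0, 0, 0]

```text
time_s: 25.12
eef_pos: [0.5756, 0.0738, 0.0654]
ee_rot: [3.141, 0.044, 0.002]
force: [-0.5, 0.1, 0.2]
width: -0.002
grasp_force: 0.2
```

Request:
play_rows:
  turn:
    - [0, 0, 0]
    - [0, 0, 0]
  delta_pos:
    - [0.15, 0, 0]
    - [0.15, 0, 0]
  hand: [0, 0]

```text
time_s: 25.38
eef_pos: [0.5777, 0.0738, 0.0654]
ee_rot: [3.141, 0.044, -0.0]
force: [-2.7, -0.1, 1.1]
width: -0.0
grasp_force: 1.0
```

Request:
play_rows:
  turn:
    - [0, 0, 0]
    - [0, 0, 0]
  delta_pos:
    - [0.15, 0, 0]
    - [0.15, 0, 0]
  hand: [0, 0]

```text
time_s: 25.62
eef_pos: [0.5784, 0.0739, 0.0651]
ee_rot: [3.14, 0.044, -0.008]
force: [-9.3, 0.3, 6.6]
width: 0.001
grasp_force: 4.8
```

Hood 2 is at its end stop. Backing off and checking.

Request:
play_rows:
  turn:
    - [0, 0, 0]
    - [0, 0, 0]
    - [0, 0, 0]
    - [0, 0, 0]
    - [0, 0, 0]
    - [0, 0, 0]
    - [0, 0, 0]
    - [0, 0, 0]
  delta_pos:
    - [-0.6, 0, 0]
    - [0, 0, -2]
    - [0, 0, -4]
    - [-2, 2, -5]
    - [-3, 2, -5]
    - [-3, 0, -5]
    - [0, 0, 0]
    - [0, 0, 0]
  hand: [0, 0, 0, 0, 0, 0, 0, 0]

```text
time_s: 26.62
eef_pos: [0.4963, 0.0316, 0.2762]
ee_rot: [3.141, 0.044, 0.004]
force: [0.6, -0.3, -0.3]
width: 0.001
grasp_force: 0.0
```

```bash
python3 b.py 5
```

```text
campos [0.57095438 0.03337621 0.41839424] fwd [-0.28850428 -0.00941699 -0.9574323 ]
key_top_1 0.86 [311.3  52.9] [ 6.14e-01 -2.00e-04  7.70e-02]
key_top_1 0.78 [223.7  54.1] [0.6109 0.0761 0.077 ]
hood_back_1 0.95 [152.  141.2] [0.5329 0.1451 0.07  ]
hood_back_1 0.82 [389.2 139.4] [ 0.541  -0.0787  0.07  ]
board 0.56 [272.  104.5] [0.5684 0.0326 0.    ]
0.87 [144.2 116.9  71.2  45. ]
0.84 [316.1  54.5  69.   50.9]
0.73 [395.5 116.9  69.6  45.4]
0.38 [273.9 101.1 318.4 161.6]
[0.49581028 0.03188432 0.27420712]
```

View pics/w5.png

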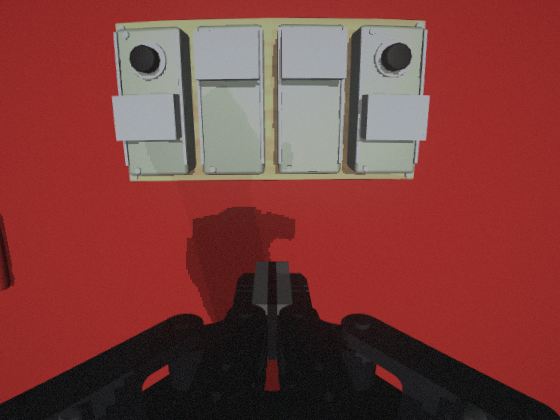

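Hoods 2 and 3 cover their keys, at (229,53) and (312,52). Keys 1 and 4 are bare at (145,59) and (397,57) with their hoods back, and the arm is clear. Handing in.

```bash
python3 -c "
from rig import arm
print(arm.sign_off())"
```

```text
the job is handed in; nothing more can be done
None
```

The job is handed in: keys 2 and 3 felt soft and their hoods are fully over them at the end stops, while keys 1 and 4 snapped and stay bare with their hoods back.

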